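Straightedge against a stack of LED panels

TASK

Get the thin steel straightedge off the raised shelf: it lies too flat to be picked up cleanly, so slide it until one end sticks out past the shelf's edge, then grip that end and lift it. Set it down, without dropping it, flat on the free ledge of the plywood jig and flush against the side of the clamped stack of LED panels there, so that it covers the whole length of that side, then let go. Leave everything else on the bench where it stands.

Things in the scene. Friction and masses are not known exactly. Their poses are not given: they have to be found in the camera images.
- rule_center (a point): The straightedge: a plain steel bar 200 mm long (its y axis), 30 mm wide (x) and 2 mm thick (z), about 0.1 kg, loose, lying flat on the riser at the start, about along the riser's y. It is smooth and slides easily on riser and jig (friction about 0.25), so a fingertip pressed lightly on it draws it along. Same either way round. Point: its centre, half-way up.
- rule_end_a (a point): Middle of the straightedge's +y end face, half-way up.
- rule_end_b (a point): Middle of the straightedge's -y end face, half-way up.
- riser: Raised shelf, fixed: a grey flat board 210 mm (x) by 260 mm (y), 12 mm thick, its top 60 mm above the bench, on two upright aluminium legs (along x, 190 mm long, set at y = +-110 mm). Origin: centre of its underside, on the bench; z up.
- jig: Jig, fixed: a plywood board 180 mm (x) by 110 mm (y), top 45 mm above the bench, on a steel foot. A stack of LED panels, 12 mm high with lenses 5 mm higher, fills it from x = -30 to +90 mm over the full 110 mm (clamp bar at x = 82 mm, up to 25 mm above the board). The strip from x = -90 to -30 mm is the free ledge, level, without rims. Origin: centre of its underside, on the bench; z up.
- jig_edge (a point): Middle of the lower edge of the stack's side next to the ledge, at the ledge's top. The side runs along the jig's y (110 mm long, 12 mm high) and faces the jig's -x. Board and stack both end 55 mm either way, so a straightedge centred here sticks out 45 mm at both ends. Axes as the jig's.
- glue_center (a point): White glue bottle, 44 mm in diameter, 150 mm tall, loose, upright on the bench close by one of the riser's two y sides (either one). Centre, half-way up.
- tray_center (a point): Low open parts tray, 90 by 60 mm and 25 mm high, loose, on the bench by the riser's other y side. Centre, half-way up.
- jar_center (a point): Small glass jar, 28 mm in diameter, 38 mm tall, loose, standing near the riser's +x edge, beyond the straightedge. Centre, half-way up.
- fan_center (a point): Black cooling fan, 120 by 120 by 38 mm, loose, standing on edge at the back of the bench. Centre, half-way up.
- can_center (a point): Metal can, 40 mm in diameter, 120 mm tall, loose, upright on the bench some 80 mm beyond one y end of the jig's ledge (either one), in the way of a gripper there. Centre, half-way up.
- tape_center (a point): Tape roll lying flat, 70 mm in diameter, 20 mm high, loose, on the bench beyond the other end of the jig's ledge. Centre, half-way up.
- rule: The same straightedge: origin at the centre of its underside, axes as above.

How it is judged:
By the outcome, as a careful person would: the job done as asked, in the order asked, and still so for the second after the job is handed in, with the robot touching nothing.
It also fails if it takes over 64 s, if anything falls off the work surface, if the arm or the gripper's body presses on something with over 40 N, if the wrist force passes 120 N, or if a joint passes its speed limit or range.

ROBOT

A 6-joint arm with a two-finger parallel gripper is mounted at the origin on the work surface. World frame = base frame: x ahead of the robot, y to its left, z up, the work surface at z = 0. Lengths are in m, angles in rad, forces in N, time in s.
With the tool pointing down it reaches from about 0.425 to 0.95 m from the base axis. Payload 3.5 kg.
Tool frame: the origin (TCP) lies midway between the tips of the shut fingers; the grasp point (between the pads) lies 19 mm behind it; z points along the fingers, y is the line along which they close (so a half turn about z gives the same grasp; the last joint's range is limited). The gripper opens to 85 mm and grips with 20 to 120 N. Pads are 22 mm wide; open, the fingers measure 114 mm over their backs; the gripper's body (76 mm by 85 mm) begins 54 mm behind the grasp point. The pads swing forward as they close: fully open they stand 13 mm farther back than shut.
Start: joints at [-1.355, 0.286, 1.577, -0, 1.279, -0.15], TCP at [0.241, -0.63, 0.231] pointing down, gripper open.
Joint ranges: [-2.77, 2.77], [-0.9, 2.22], [0.21, 2.48], [-1.53, 4.67], [0.24, 2.81], [-2.84, 2.84]. Speed limits (rad/s): [2.79, 2.79, 3.14, 3.14, 3.14, 3.14].

INTERFACE

Orientations are given as a unit quaternion [x, y, z, w].
In Python, from plant import ctrl gives the robot as it stands.
- The arm moves only by the tool arm_command, never from a script. Its argument "steps" is one flat list of numbers, 5 for each row, row after row: the opening in per cent of the stroke, from 0 (shut) to 100 (fully open), then the shift along the tool's x, y, z each as a share of 25 mm, from -1 to 1, then the turn about the tool's z as a share of 0.1 rad, from -1 to 1. In form: [grip, tx, ty, tz, spin, grip, tx, ty, tz, spin, ...]. A call has 1 to 8 rows; each row shifts and turns the commanded pose from where the row before left it, along the tool's axes as they then stand; what a row does not reach is not made up. A row lasts 1/12 s, in which the tool goes at most 41.7 mm and 7.16 degrees, less where a joint would pass 70% of its speed; a pose out of reach is approached as far as the arm can. A call with a number of a shift or a turn outside -1 to 1 is refused whole. A call with a gripper value outside its range is refused whole. The fingers move at their own pace and stop on an object; "squeeze" is the grip in N (left out, the last holds). Time passes only in rows, so rows that do not move let the fingers close. It gives the time, the measured TCP pose, the force, the opening and the grip force at its end, in the units of the state.
- ctrl.get_state(): the state, without advancing time (a new reading comes with each control period).
- ctrl.read_camera(name): name is "scene" or "side" or "wrist"; returns the picture (480x640x3 uint8, red, green, blue); there is no depth.
- ctrl.camera_model(name): a dict with "intrinsics" (3x3 intrinsics, pixels), "rvec" (rotation vector, rad) and "tvec" (3), from world to camera coordinates, as OpenCV has them. Camera axes: x right, y down, z forward; pixel columns grow to the right and rows downward; lengths in m; the calibration is good to about 2 mm. A picture is of the moment at which its call begins: read the wrist's pose just before it. camera_model takes no time and is no camera call; for the wrist camera it gives the pose at the moment of the call.
- ctrl.sign_off(): hands the job in; it is judged then, once.
The state is a dict: "time": time; "qpos": joint angles; "dq": joint speeds; "joint_efforts": joint torques, N m; "eef_pos": TCP position; "tcp_rot": TCP orientation; "contact_force": force on the tool from outside, world axes, zero at the start; "wrist_torque": the same for the moment, N m; "opening": opening from 0.0 (shut) to 1.0 (fully open); "finger_force": force on a finger pad.
Only numpy, scipy, OpenCV 4.12 (cv2) and the standard library are available. Lean on these libraries where they do the work, as an engineer would, in place of code of your own. Each camera call takes 0.05 s, during which the arm holds its last target. There are 200 camera calls.

## Working session

There is one attempt and no reset: what is moved stays moved. The work goes in short steps, Python scripts to look and compute and a tool call to move; the robot and the scene stay as the last step left them, time stands still between calls to the robot, and variables do not carry over. Pictures are saved under pics/ and viewed, at most 10 in all, crops included, and the job is handed in when it is done.

Besides the shell and the picture viewer there is one more tool, called after "Emit:" in YAML: its name, and indented under it one key for each argument. arm_command: Moves the arm, as the interface text tells. Its arguments: {"type":"object","properties":{"steps":{"type":"array","items":{"type":"number"}},"squeeze":{"type":"number"}},"required":["steps"]}

```bash
mkdir -p pics; cat > h.py <<'E'
import numpy as np, cv2
from plant import ctrl
def shot(n,f):
    m=ctrl.camera_model(n); im=ctrl.read_camera(n); cv2.imwrite(f'pics/{f}.png',im[:,:,::-1]); np.savez(f'pics/{f}.npz',K=m['intrinsics'],r=m['rvec'],t=m['tvec']); return im,m
def load(f):
    d=np.load(f'pics/{f}.npz'); return cv2.imread(f'pics/{f}.png'),dict(intrinsics=d['K'],rvec=d['r'],tvec=d['t'])
def ray(m,p):
    K=np.array(m['intrinsics']);R=cv2.Rodrigues(np.array(m['rvec'],float))[0];t=np.array(m['tvec'],float).ravel()
    p=np.atleast_2d(np.array(p,float)); d=(R.T@np.linalg.inv(K)@np.c_[p,np.ones(len(p))].T).T
    return -R.T@t,d
def onz(m,p,z):
    c,d=ray(m,p); return c+d*((z-c[2])/d[:,2])[:,None]
def proj(m,P):
    return cv2.projectPoints(np.array(P,float).reshape(-1,3),np.array(m['rvec'],float),np.array(m['tvec'],float),np.array(m['intrinsics'],float),None)[0].reshape(-1,2)
E
python3 - <<'E'
from h import *
np.set_printoptions(precision=4,suppress=True)
for n in('scene','side','wrist'):
    im,m=shot(n,n+'0'); print(n,ray(m,[320,240]),m['intrinsics'])
print(ctrl.get_state())
E
```

```text
scene (array([0.9721, 0.4175, 1.0101]), array([[-0.3539, -0.3553, -0.8656]])) [[448.6818   0.     307.4082]
 [  0.     448.6818 238.7721]
 [  0.       0.       1.    ]]
side (array([-0.0184,  0.5918,  0.9632]), array([[ 0.5308, -0.4733, -0.7032]])) [[624.5773   0.     330.0293]
 [  0.     624.5773 244.2664]
 [  0.       0.       1.    ]]
wrist (array([ 0.3197, -0.5999,  0.3714]), array([[-0.2976, -0.1144, -0.9478]])) [[413.5612   0.     318.6856]
 [  0.     413.5612 242.5458]
 [  0.       0.       1.    ]]
{'time': 0.15, 'qpos': array([-1.355 ,  0.287 ,  1.5778, -0.    ,  1.2786, -0.15  ]), 'dq': array([-0.0006, -0.0021, -0.0059, -0.0006, -0.0012,  0.0012]), 'joint_efforts': array([ -0.0007, -40.6599, -29.3142,  -0.0002,   0.0039,  -0.    ]), 'eef_pos': array([ 0.2413, -0.6298,  0.2302]), 'tcp_rot': array([ 0.9833,  0.1819, -0.    , -0.0009]), 'contact_force': array([0.0583, 0.221 , 0.1093]), 'wrist_torque': array([ 0.0582,  0.0406, -0.0405]), 'finger_force': 0.0, 'opening': 1.0009089247030034}
```

View pics/scene0.png

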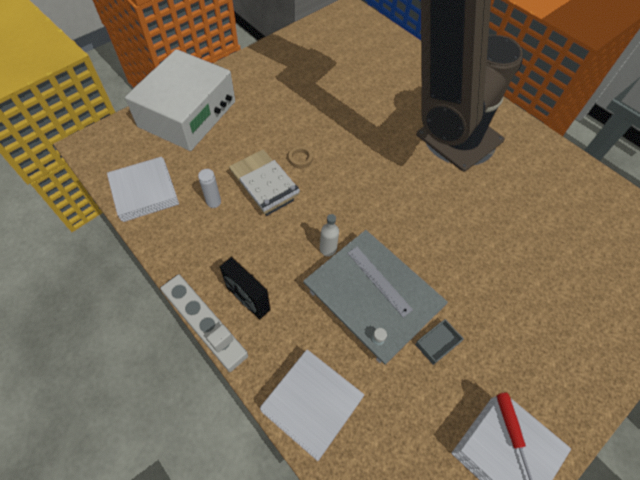

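View pics/side0.png

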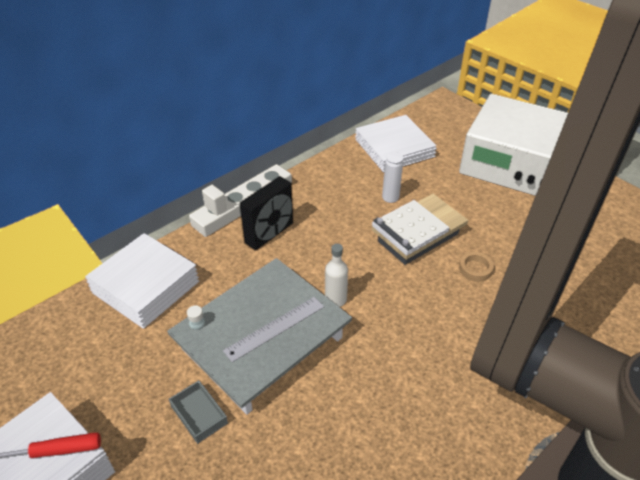

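Scene view: riser corners at about (366,234), (446,300), (386,360) and (304,284). The rule runs (352,251)–(408,312), the glue is at (330,238), tray (438,342) and jar (380,337). The jig is near (265,182) with its ledge toward (250,165), the can at (209,188) and tape at (300,157). The side view agrees.

```bash
python3 - <<'E'
from h import *
np.set_printoptions(precision=4,suppress=True)
a,ms=load('scene0'); b,md=load('side0')
def crop(im,x,y,w,h,s): return cv2.resize(im[y:y+h,x:x+w],(w*s,h*s),interpolation=cv2.INTER_CUBIC)
A=crop(a,225,145,80,75,5);B=crop(b,365,185,80,75,5) 
A2=crop(a,300,225,160,150,2)
B2=crop(b,400,185,80,75,5)
cv2.imwrite('pics/jigs.png',np.hstack([A,crop(b,370,185,80,75,5)]))
print('riser scene',onz(ms,[(366,234),(446,300),(386,360),(304,284)],.06))
print('riser side',onz(md,[(350,320),(243,397),(171,332),(276,263)],.06))
print('rule scene',onz(ms,[(352,251),(408,312)],.062)); print('rule side',onz(md,[(320,302),(228,355)],.062))
print('jig ledge outer corners',onz(ms,[(230,162),(262,150)],.045),onz(md,[(443,195),(466,220)],.045))
# rule mask by hough in scene
for n,im,m,c in(('scene',a,ms,[(352,251),(408,312)]),('side',b,md,[(320,302),(228,355)])):
    hsv=cv2.cvtColor(im,cv2.COLOR_BGR2HSV); p=np.mean(c,0).astype(int)
    for t in(-.25,0,.25):
        q=(np.array(c[0])+(np.array(c[1])-c[0])*(t+.5)).astype(int); print(n,q,im[q[1],q[0]],'bg',im[q[1]+25,q[0]])
E
```

```text
riser scene [[0.4849 0.0871 0.06  ]
 [0.4657 0.3303 0.06  ]
 [0.6684 0.3391 0.06  ]
 [0.6893 0.0927 0.06  ]]
riser side [[0.4722 0.0814 0.06  ]
 [0.4745 0.3219 0.06  ]
 [0.6664 0.3379 0.06  ]
 [0.6731 0.0921 0.06  ]]
rule scene [[0.5451 0.1007 0.062 ]
 [0.5546 0.2949 0.062 ]]
rule side [[0.5392 0.0949 0.062 ]
 [0.557  0.2921 0.062 ]]
jig ledge outer corners [[ 0.6062 -0.3239  0.045 ]
 [ 0.5121 -0.3026  0.045 ]] [[ 0.5973 -0.3297  0.045 ]
 [ 0.5098 -0.3031  0.045 ]]
scene [366 266] [138 133 131] bg [113 114 108]
scene [380 281] [135 130 129] bg [116 119 112]
scene [394 296] [138 133 131] bg [113 115 109]
side [297 315] [182 175 176] bg [145 148 142]
side [274 328] [180 173 175] bg [140 143 136]
side [251 341] [183 176 177] bg [146 148 143]
```

View pics/jigs.png

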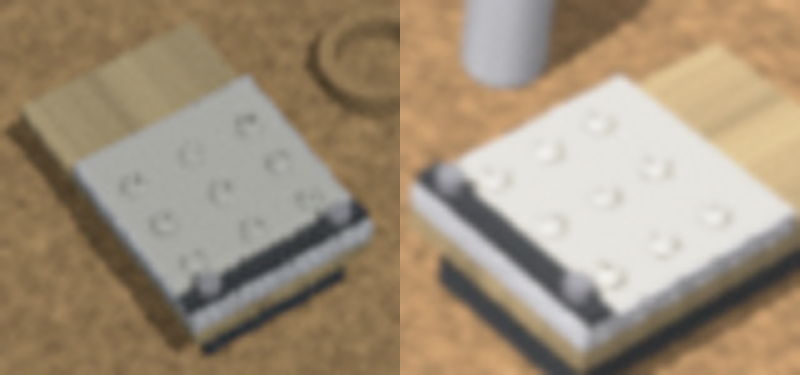

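The jig's stack top corners are at scene (240,178) and (275,160), with ledge corners near (229,166) and (263,150). So the ledge runs about along world x. The tape sits at its near end and the can at its far end. I'll slide the rule toward +y, on the tray side, and grip that end.

```bash
cat >> h.py <<'E'
np.set_printoptions(precision=4,suppress=True)
def pose():
    s=ctrl.get_state(); from scipy.spatial.transform import Rotation as R
    x=R.from_quat(s['tcp_rot']).as_matrix()[:,0]; return np.array(s['eef_pos']),np.arctan2(x[1],x[0]),s
def plan(pts,grip,start=None,f=0.95):
    """pts: list of (x,y,z,yaw); prints rows in tool units"""
    p,y,s=pose() if start is None else (np.array(start[:3]),start[3],None)
    rows=[]
    for t in pts:
        d=np.array(t[:3])-p; dy=(t[3]-y+np.pi)%(2*np.pi)-np.pi
        n=max(1,int(np.ceil(max(np.linalg.norm(d)/.025/f,abs(dy)/.1/f))))
        for k in range(n):
            c,q=np.cos(y),np.sin(y); e=(np.array(t[:3])-p)/(n-k)
            r=np.round([(c*e[0]+q*e[1])/.025,(q*e[0]-c*e[1])/.025,-e[2]/.025,-(dy/n)/.1],2)
            p=p+.025*np.array([c*r[0]+q*r[1],q*r[0]-c*r[1],-r[2]]); y-=.1*r[3]; rows.append([grip,*r])
    for i in range(0,len(rows),8): print([float(v)+0 for r in rows[i:i+8] for v in r])
    print(len(rows),'end',p,y)
E
python3 - <<'E'
from h import *
a,ms=load('scene0'); b,md=load('side0')
print('stack top sc',onz(ms,[(240.2,178),(275,160.4)],.057),'sd',onz(md,[(414,200.4),(450,227)],.057))
print('ledge sc',onz(ms,[(229,166),(263,150)],.045),'sd',onz(md,[(434,194)],.045))
print('jar',onz(ms,[(380,333)],.098),onz(md,[(195,311)],.098),'glue',onz(ms,[(331,217)],.15),onz(md,[(337,250)],.15),'can',onz(ms,[(206,174)],.12),onz(md,[(394,160)],.12),'tape',onz(ms,[(300,157)],.02),onz(md,[(477,266)],.02),'tray',onz(ms,[(438,340)],.025),onz(md,[(197,407)],.025))
plan([(.48,-.3,.24,.366),(.55,.17,.24,1.5)],0)
E
```

```text
stack top sc [[ 0.6214 -0.2528  0.057 ]
 [ 0.5128 -0.2416  0.057 ]] sd [[ 0.6201 -0.2556  0.057 ]
 [ 0.5117 -0.2489  0.057 ]]
ledge sc [[ 0.6164 -0.3141  0.045 ]
 [ 0.5099 -0.3008  0.045 ]] sd [[ 0.6132 -0.3171  0.045 ]]
jar [[0.6499 0.294  0.098 ]] [[0.6488 0.2924 0.098 ]] glue [[0.5614 0.0347 0.15  ]] [[0.5555 0.0387 0.15  ]] can [[ 0.7029 -0.2727  0.12  ]] [[ 0.6966 -0.2647  0.12  ]] tape [[ 0.4322 -0.2319  0.02  ]] [[ 0.4201 -0.2341  0.02  ]] tray [[0.5349 0.3797 0.025 ]] [[0.5299 0.3802 0.025 ]]
[0.0, 0.76, -0.49, -0.02, 0.0, 0.0, 0.76, -0.5, -0.02, 0.0, 0.0, 0.76, -0.49, -0.02, 0.0, 0.0, 0.76, -0.5, -0.02, 0.0, 0.0, 0.76, -0.49, -0.02, 0.0, 0.0, 0.76, -0.5, -0.02, 0.0, 0.0, 0.76, -0.49, -0.02, 0.0, 0.0, 0.76, -0.5, -0.02, 0.0]
[0.0, 0.76, -0.49, -0.02, 0.0, 0.0, 0.75, -0.5, -0.02, 0.0, 0.0, 0.76, -0.49, -0.02, 0.0, 0.0, 0.75, -0.5, -0.02, 0.0, 0.0, 0.76, -0.49, -0.03, 0.0, 0.0, 0.75, -0.5, -0.02, 0.0, 0.0, 0.76, -0.49, -0.03, 0.0, 0.0, 0.75, -0.5, -0.02, 0.0]
[0.0, 0.76, -0.49, -0.03, 0.0, 0.0, 0.75, -0.5, -0.02, 0.0, 0.0, 0.44, -0.79, 0.0, -0.54, 0.0, 0.49, -0.76, 0.0, -0.54, 0.0, 0.53, -0.74, 0.0, -0.54, 0.0, 0.57, -0.71, 0.0, -0.54, 0.0, 0.6, -0.67, 0.0, -0.54, 0.0, 0.64, -0.64, 0.0, -0.54]
[0.0, 0.67, -0.61, 0.0, -0.54, 0.0, 0.7, -0.57, 0.0, -0.54, 0.0, 0.73, -0.53, 0.0, -0.54, 0.0, 0.76, -0.49, 0.0, -0.54, 0.0, 0.79, -0.45, 0.0, -0.54, 0.0, 0.81, -0.4, 0.0, -0.54, 0.0, 0.83, -0.36, 0.0, -0.54, 0.0, 0.85, -0.31, 0.0, -0.54]
[0.0, 0.86, -0.27, 0.0, -0.54, 0.0, 0.88, -0.22, 0.0, -0.54, 0.0, 0.89, -0.17, 0.0, -0.54, 0.0, 0.9, -0.12, 0.0, -0.54, 0.0, 0.9, -0.08, 0.0, -0.54, 0.0, 0.9, -0.03, 0.0, -0.54, 0.0, 0.91, 0.02, 0.0, -0.54]
39 end [0.5499 0.1701 0.24  ] 1.4997925871704547
```

Emit:
arm_command:
  steps: [0,0.75,-0.5,0,0,0,0.75,-0.5,0,0,0,0.75,-0.5,0,0,0,0.75,-0.5,0,0,0,0.75,-0.5,0,0,0,0.75,-0.5,0,0,0,0.75,-0.5,0,0,0,0.75,-0.5,0,0]

```text
time: 0.82
eef_pos: [0.3462, -0.4821, 0.2309]
tcp_rot: [0.983, 0.182, -0.0, -0.0]
contact_force: [-0.3, 0.5, 0.7]
opening: -0.005
finger_force: 0.0
```

Emit:
arm_command:
  steps: [0,0.75,-0.5,0,0,0,0.75,-0.5,0,0,0,0.75,-0.5,0,0,0,0.75,-0.5,0,0,0,0.75,-0.5,0,0,0,0.75,-0.5,0,0,0,0.75,-0.5,0,0,0,0.75,-0.5,0,0]

```text
time: 1.48
eef_pos: [0.4504, -0.335, 0.2309]
tcp_rot: [0.983, 0.182, -0.0, -0.0]
contact_force: [0.0, 0.7, 0.7]
opening: -0.002
finger_force: 0.0
```

Emit:
arm_command:
  steps: [0,0.75,-0.5,0,0,0,0.75,-0.5,0,0,0,0.44,-0.8,0,-0.54,0,0.5,-0.76,0,-0.54,0,0.53,-0.74,0,-0.54,0,0.57,-0.7,0,-0.54,0,0.6,-0.67,0,-0.54,0,0.64,-0.64,0,-0.54]

```text
time: 2.15
eef_pos: [0.4963, -0.1638, 0.231]
tcp_rot: [0.941, 0.339, -0.0, -0.0]
contact_force: [0.2, 0.2, -0.0]
opening: 0.005
finger_force: 0.0
```

Emit:
arm_command:
  steps: [0,0.67,-0.6,0,-0.54,0,0.7,-0.57,0,-0.54,0,0.73,-0.53,0,-0.54,0,0.76,-0.5,0,-0.54,0,0.8,-0.45,0,-0.54,0,0.8,-0.4,0,-0.54,0,0.83,-0.36,0,-0.54,0,0.85,-0.3,0,-0.54]

```text
time: 2.82
eef_pos: [0.523, 0.015, 0.231]
tcp_rot: [0.846, 0.533, -0.0, -0.0]
contact_force: [0.5, -0.8, -0.3]
opening: 0.001
finger_force: 0.0
```

Emit:
arm_command:
  steps: [0,0.86,-0.27,0,-0.54,0,0.88,-0.22,0,-0.54,0,0.9,-0.17,0,-0.54,0,0.9,-0.12,0,-0.54,0,0.9,-0.08,0,-0.54,0,0.9,-0.03,0,-0.54,0,0.9,0.02,0,-0.54,0,0,0,0,0]

```text
time: 3.48
eef_pos: [0.5465, 0.1735, 0.231]
tcp_rot: [0.73, 0.683, 0.0, -0.001]
contact_force: [-0.3, -0.6, 0.2]
opening: 0.001
finger_force: 0.0
```

```bash
python3 - <<'E'
from h import *
im,m=shot('wrist','w1'); p,y,s=pose(); print(p,y,s['time'],s['opening'],s['contact_force'])
c=cv2.resize(im[:,:,::-1],(640,480)); cv2.imwrite('pics/w1.png',c)
print(proj(m,[(.539,.097,.062),(.556,.294,.062),p]))
E
```

```text
[0.5464 0.1719 0.2309] 1.5023435661217754 3.5333 0.0014843291906989967 [-0.0033  0.3742  0.096 ]
[[316.0138 304.3649]
 [321.0886  43.8548]
 [319.0886 332.3295]]
```

View pics/w1.png

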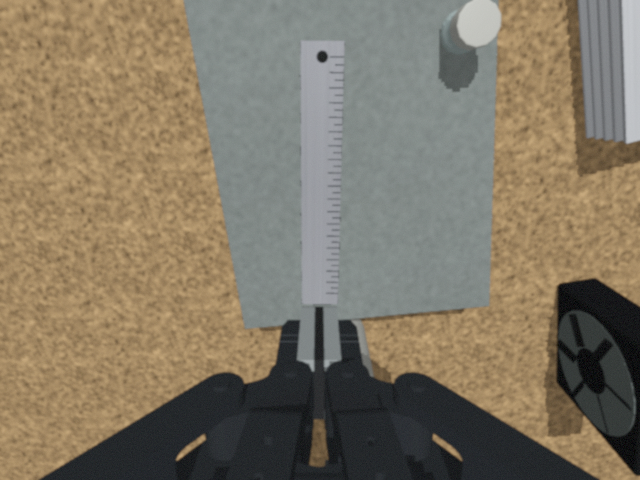

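The wrist view shows the rule's +y end with corners (302,41) and (344,41), and its -y end at (303,304) and (337,304). The riser's -y corners are (245,328) and (489,305), and the jar top is at (478,24).

```bash
python3 - <<'E'
from h import *
im,m=load('w1')
P=onz(m,[(302,41),(344.5,41),(303,304),(337.5,304)],.063);print(P, np.linalg.norm(P[0]-P[1]),P[:2].mean(0)-P[2:].mean(0),P.mean(0))
Q=onz(m,[(245,328),(489,305),(188,10),(497,90)],.06);print(Q,np.linalg.norm(Q[0]-Q[1]))
u=(Q[1]-Q[0])/.21; u/=np.linalg.norm(u); v=np.array([-u[1],u[0],0]); print('+y edge ends',Q[0]+.26*v,Q[1]+.26*v, 'jar',onz(m,[(478,24)],.098))
d=P[:2].mean(0)-P[2:].mean(0); d/=np.linalg.norm(d); yaw=np.arctan2(d[1],d[0]); c=P.mean(0); t=c-.03*d; print('yaw',yaw,'press',t)
plan([(t[0],t[1],.09,yaw)],0)
E
```

```text
[[0.5432 0.2965 0.063 ]
 [0.5719 0.2946 0.063 ]
 [0.5282 0.0986 0.063 ]
 [0.5569 0.0967 0.063 ]] 0.028806848707113867 [0.015  0.1979 0.    ] [0.5501 0.1966 0.063 ]
[[0.4765 0.0775 0.06  ]
 [0.6842 0.0857 0.06  ]
 [0.4684 0.3207 0.06  ]
 [0.6786 0.2563 0.06  ]] 0.20785149051773152
+y edge ends [0.4662 0.3373 0.06  ] [0.6739 0.3455 0.06  ] jar [[0.6492 0.2942 0.098 ]]
yaw 1.495272299010328 press [0.5478 0.1667 0.063 ]
[0.0, -0.03, 0.01, 0.94, 0.01, 0.0, -0.04, 0.01, 0.94, 0.01, 0.0, -0.03, 0.01, 0.94, 0.01, 0.0, -0.04, 0.01, 0.94, 0.01, 0.0, -0.03, 0.02, 0.94, 0.01, 0.0, -0.04, 0.01, 0.93, 0.01]
6 end [0.5478 0.1666 0.0901] 1.496343566121776
```

Emit:
arm_command:
  steps: [0,-0.04,0.01,0.95,0.01,0,-0.04,0.01,0.95,0.01,0,-0.04,0.01,0.95,0.01,0,-0.03,0.01,0.95,0.01,0,-0.03,0.01,0.95,0.01,0,-0.03,0.01,0.95,0.01,0,0,0,0.6,0,0,0,0,0,0]

```text
time: 4.2
eef_pos: [0.5445, 0.1636, 0.0694]
tcp_rot: [0.734, 0.679, -0.004, -0.002]
contact_force: [-0.2, 0.8, -0.9]
opening: 0.003
finger_force: 0.0
```

Emit:
arm_command:
  steps: [0,0,0,0.1,0,0,0,0,0.06,0,0,0,0,0,0]

```text
time: 4.45
eef_pos: [0.5488, 0.1649, 0.0711]
tcp_rot: [0.734, 0.679, 0.001, 0.001]
contact_force: [0.5, -0.1, 0.6]
opening: -0.004
finger_force: 0.0
```

Emit:
arm_command:
  steps: [0,0,0,0.12,0,0,0,0,0.12,0,0,0,0,0,0,0,0,0,0,0]

```text
time: 4.78
eef_pos: [0.5477, 0.1652, 0.0639]
tcp_rot: [0.734, 0.679, -0.0, -0.0]
contact_force: [0.3, 0.4, -0.1]
opening: -0.002
finger_force: 0.0
```

Emit:
arm_command:
  steps: [0,0,0,0.06,0,0,0,0,0,0]

```text
time: 4.95
eef_pos: [0.5477, 0.1652, 0.0622]
tcp_rot: [0.734, 0.679, -0.0, -0.0]
contact_force: [-0.6, -0.1, 0.5]
opening: 0.007
finger_force: 0.0
```

Emit:
arm_command:
  steps: [0,0,0,0.04,0,0,0,0,0,0]

```text
time: 5.12
eef_pos: [0.5482, 0.1652, 0.0621]
tcp_rot: [0.734, 0.679, 0.0, 0.0]
contact_force: [-2.1, -1.1, 3.0]
opening: -0.003
finger_force: 1.9
```

Emit:
arm_command:
  steps: [0,0,0,0.02,0,0,0.1,0,0,0,0,0.25,0,0,0,0,0.4,0,0,0,0,0.4,0,0,0,0,0.4,0,0,0,0,0.3,0,0,0,0,0,0,0,0]

```text
time: 5.78
eef_pos: [0.5526, 0.213, 0.0621]
tcp_rot: [0.734, 0.68, 0.002, 0.0]
contact_force: [0.4, 1.8, 4.3]
opening: 0.004
finger_force: 2.5
```

```bash
python3 - <<'E'
from h import *
im,m=shot('wrist','w2'); p,y,s=pose(); print(p,y,s['contact_force'])
E
```

```text
[0.5526 0.2127 0.0621] 1.4943569255326055 [-0.3769  1.484   4.9644]
```

View pics/w2.png

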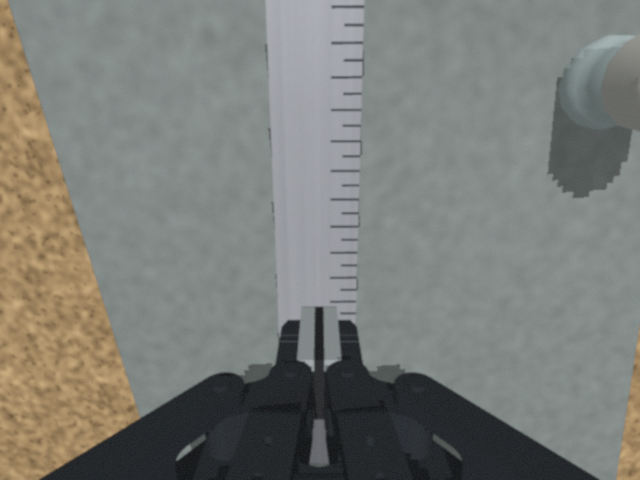

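The rule is still under the tip, at columns 278–358. I'll finish the slide and check with the side camera.

Emit:
arm_command:
  steps: [0,0.2,0,0,0,0,0.3,0,0,0,0,0.4,0,0,0,0,0.4,0,0,0,0,0.3,0,0,0,0,0.1,0,0,0,0,0,0,0,0]

```text
time: 6.42
eef_pos: [0.5558, 0.2546, 0.0621]
tcp_rot: [0.734, 0.68, 0.001, 0.001]
contact_force: [0.1, 0.9, 5.4]
opening: 0.003
finger_force: 2.8
```

```bash
python3 - <<'E'
from h import *
a,_=shot('side','s2'); b,_=shot('scene','c2'); p,y,s=pose(); print(p,y,s['contact_force'])
f=lambda im,x,y:cv2.resize(im[y:y+130,x:x+130,::-1],(400,400),interpolation=cv2.INTER_CUBIC)
cv2.imwrite('pics/v2.png',np.hstack([f(a,180,300),f(b,350,240)]))
E
```

```text
[0.5558 0.2546 0.0621] 1.4937309837261836 [0.6798 0.9188 5.466 ]
```

View pics/v2.png

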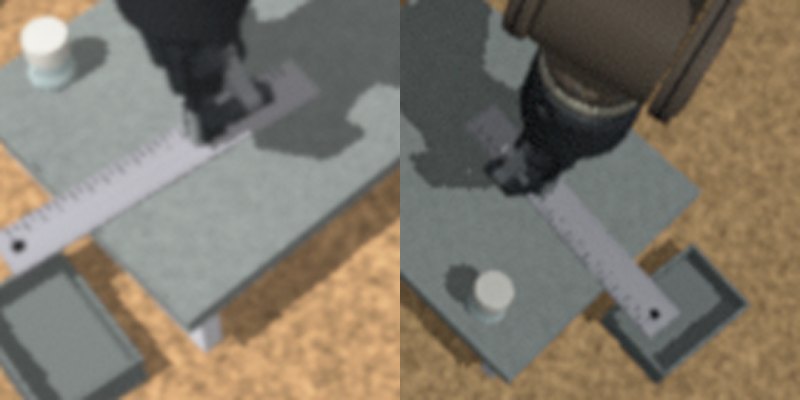

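Both crops show the +y end sticking out over the tray. In scene pixels the end corners are about (441,342) and (427,350), and the rule crosses the shelf edge at about (425,324) and (414,334). The jar and tray haven't moved.

Emit:
arm_command:
  steps: [0,0,0,-0.3,0,50,0,0,-0.9,0,50,0,0,-0.9,0,50,0.4,0,-0.9,0,50,0.8,0,-0.5,0,50,0.8,0,0,0,50,0,0,0,0]

```text
time: 7.1
eef_pos: [0.5588, 0.3061, 0.1498]
tcp_rot: [0.733, 0.68, 0.002, 0.0]
contact_force: [-1.6, -0.9, 0.4]
opening: 0.498
finger_force: 0.0
```

```bash
python3 - <<'E'
from h import *
b,ms=load('c2'); print('scene end',onz(ms,[(441,341.7),(427.3,349.8)],.062),'edge',onz(ms,[(425.4,323.8),(414,333.6)],.06))
im,m=shot('wrist','w3'); p,y,s=pose(); print(p,y,s['opening'],s['time'])
E
```

```text
scene end [[0.5491 0.3878 0.062 ]
 [0.5853 0.3808 0.062 ]] edge [[0.5441 0.3385 0.06  ]
 [0.5801 0.3376 0.06  ]]
[0.5581 0.3045 0.1484] 1.4958498569963965 0.49498259956060053 7.15
```

View pics/w3.png

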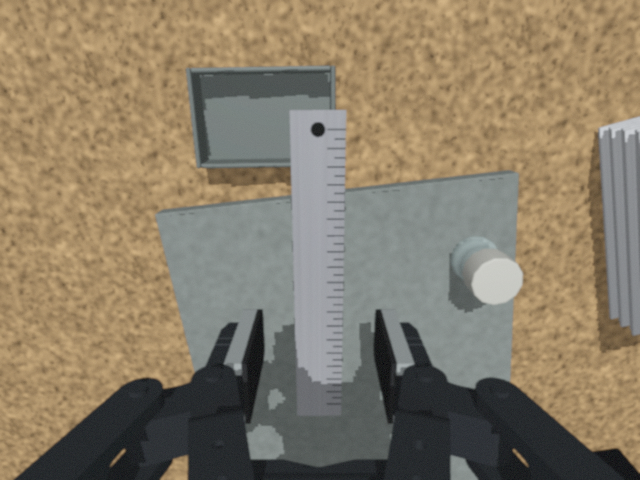

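The wrist view shows the overhanging end with corners (290,110) and (347,110). The shelf edge crosses the rule at about rows 196 and 188.

```bash
python3 - <<'E'
from h import *
im,m=load('w3')
P=onz(m,[(290,110),(347,110),(297,415),(341,415)],.063);Q=onz(m,[(292,197),(346,189)],.06)
e=P[:2].mean(0);d=e-P[2:].mean(0);print(P,np.linalg.norm(d),np.linalg.norm(P[0]-P[1]),Q)
d/=np.linalg.norm(d);yaw=np.arctan2(d[1],d[0]); t=e-.0185*d; print(e,yaw,t)
plan([(t[0],t[1],.11,yaw),(t[0],t[1],.042,yaw)],50)
E
```

```text
[[0.5498 0.3865 0.063 ]
 [0.5797 0.3843 0.063 ]
 [0.5353 0.1896 0.063 ]
 [0.5651 0.1873 0.063 ]] 0.1975254091882506 0.029974503277448963 [[0.5462 0.3394 0.06  ]
 [0.5771 0.3417 0.06  ]]
[0.5648 0.3854 0.063 ] 1.4970869998141199 [0.5634 0.367  0.063 ]
[50.0, 0.63, 0.01, 0.38, 0.0, 50.0, 0.63, 0.01, 0.38, 0.0, 50.0, 0.62, 0.0, 0.39, 0.0, 50.0, 0.63, 0.01, 0.38, 0.0, 50.0, 0.0, 0.0, 0.91, 0.0, 50.0, 0.0, 0.0, 0.91, 0.0, 50.0, 0.0, 0.0, 0.9, 0.0]
7 end [0.5635 0.367  0.0421] 1.4958498569963965
```

Emit:
arm_command:
  steps: [50,0.63,0,0.38,0,50,0.63,0,0.38,0,50,0.63,0,0.38,0,50,0.62,0,0.38,0,50,0,0,0.8,0,50,0,0,0.8,0,50,0,0,0.8,0,50,0,0,0.36,0]

```text
time: 7.82
eef_pos: [0.5605, 0.3639, 0.0367]
tcp_rot: [0.734, 0.679, -0.004, -0.001]
contact_force: [-1.3, 0.1, -1.1]
opening: 0.5
finger_force: 0.0
```

Emit:
arm_command:
  steps: [45,0,0,0,0,38,0,0,0,0,35,0,0,0,0,30,0,0,0,0,25,0,0,0,0,20,0,0,0,0]
  squeeze: 80

```text
time: 8.32
eef_pos: [0.564, 0.3663, 0.0425]
tcp_rot: [0.734, 0.679, 0.001, 0.0]
contact_force: [0.5, -0.5, 1.5]
opening: 0.313
finger_force: 78.7
```

Emit:
arm_command:
  steps: [20,0,0,-0.1,0,20,0,0,-0.3,0,20,0,0,-0.6,0,20,0,0,-0.8,0,20,0,0,-0.8,0,20,0,0,-0.8,0,20,0,0,-0.5,0,20,0,0,0,0]

```text
time: 8.98
eef_pos: [0.5657, 0.3672, 0.1445]
tcp_rot: [0.734, 0.679, 0.004, 0.001]
contact_force: [1.3, 1.1, 0.1]
opening: 0.305
finger_force: 78.7
```

```bash
python3 - <<'E'
from h import *
a,md=shot('side','s4'); im,m=shot('wrist','w4'); p,y,s=pose(); print(p,y,s['opening'],s['finger_force'],s['contact_force'],s['wrist_torque'])
cv2.imwrite('pics/v4.png',np.hstack([cv2.resize(a[150:450,100:400,::-1],(400,400)),cv2.resize(im[:,:,::-1],(400,400))]))
plan([(.54,.33,.22,1.6),(.485,-.285,.22,3.06)],20,f=.85)
E
```

```text
[0.5635 0.3662 0.1397] 1.4938206147420647 0.30894091715684074 78.68174314498901 [-0.164   0.3982 -1.0288] [ 0.068  -0.041   0.0207]
[20.0, -0.3, -0.17, -0.64, -0.21, 20.0, -0.3, -0.17, -0.64, -0.21, 20.0, -0.3, -0.18, -0.64, -0.21, 20.0, -0.29, -0.18, -0.65, -0.21, 20.0, -0.29, -0.19, -0.64, -0.21, 20.0, -0.82, -0.1, 0.0, -0.49, 20.0, -0.81, -0.14, 0.0, -0.49, 20.0, -0.8, -0.18, 0.0, -0.49]
[20.0, -0.79, -0.21, 0.0, -0.49, 20.0, -0.78, -0.25, 0.0, -0.49, 20.0, -0.77, -0.29, 0.0, -0.49, 20.0, -0.76, -0.33, 0.0, -0.49, 20.0, -0.74, -0.37, 0.0, -0.49, 20.0, -0.72, -0.4, 0.0, -0.49, 20.0, -0.7, -0.44, 0.0, -0.49, 20.0, -0.68, -0.47, 0.0, -0.49]
[20.0, -0.65, -0.5, 0.0, -0.49, 20.0, -0.63, -0.53, 0.0, -0.49, 20.0, -0.6, -0.56, 0.0, -0.49, 20.0, -0.57, -0.59, 0.0, -0.49, 20.0, -0.54, -0.62, 0.0, -0.49, 20.0, -0.51, -0.65, 0.0, -0.49, 20.0, -0.48, -0.67, 0.0, -0.49, 20.0, -0.45, -0.69, 0.0, -0.49]
[20.0, -0.41, -0.71, 0.0, -0.49, 20.0, -0.38, -0.73, 0.0, -0.49, 20.0, -0.34, -0.75, 0.0, -0.49, 20.0, -0.3, -0.77, 0.0, -0.49, 20.0, -0.26, -0.78, 0.0, -0.49, 20.0, -0.23, -0.79, 0.0, -0.49, 20.0, -0.19, -0.8, 0.0, -0.49, 20.0, -0.14, -0.81, 0.0, -0.49]
[20.0, -0.11, -0.82, 0.0, -0.49, 20.0, -0.06, -0.82, 0.0, -0.49, 20.0, -0.03, -0.82, 0.0, -0.49]
35 end [ 0.4851 -0.2849  0.2199] 3.0688206147420622
```

View pics/v4.png

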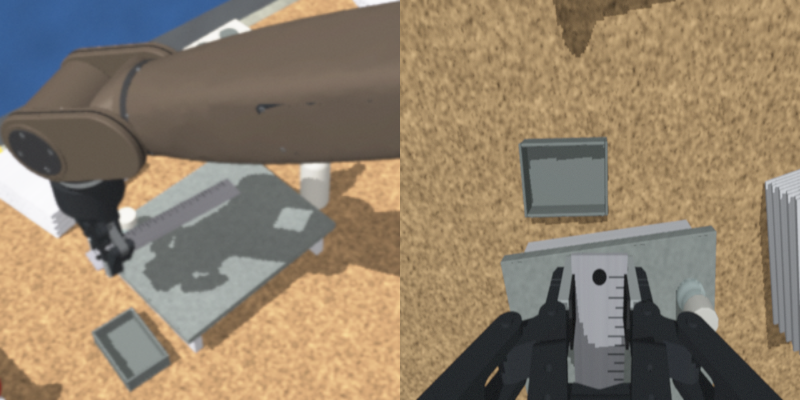

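The rule is held in the air. Its tail end is at side pixel ≈(278,289), and the jar and tray are undisturbed. I'll check the droop from that pixel while moving on.

Emit:
arm_command:
  steps: [20,-0.3,-0.17,-0.64,-0.21,20,-0.3,-0.17,-0.64,-0.21,20,-0.3,-0.18,-0.64,-0.21,20,-0.3,-0.18,-0.64,-0.21,20,-0.3,-0.19,-0.64,-0.21,20,-0.82,-0.1,0,-0.49,20,-0.8,-0.14,0,-0.49,20,-0.8,-0.18,0,-0.49]

```text
time: 9.75
eef_pos: [0.5328, 0.2673, 0.217]
tcp_rot: [0.641, 0.767, -0.001, -0.001]
contact_force: [0.5, 0.2, -1.1]
opening: 0.313
finger_force: 78.8
```

Emit:
arm_command:
  steps: [20,-0.8,-0.2,0,-0.49,20,-0.78,-0.25,0,-0.49,20,-0.77,-0.3,0,-0.49,20,-0.76,-0.33,0,-0.49,20,-0.74,-0.37,0,-0.49,20,-0.72,-0.4,0,-0.49,20,-0.7,-0.44,0,-0.49,20,-0.68,-0.47,0,-0.49]

```text
time: 10.42
eef_pos: [0.5181, 0.1028, 0.2166]
tcp_rot: [0.48, 0.877, -0.001, -0.002]
contact_force: [0.5, -0.5, -0.5]
opening: 0.306
finger_force: 78.8
```

Emit:
arm_command:
  steps: [20,-0.65,-0.5,0,-0.49,20,-0.63,-0.53,0,-0.49,20,-0.6,-0.56,0,-0.49,20,-0.57,-0.6,0,-0.49,20,-0.54,-0.62,0,-0.49,20,-0.5,-0.65,0,-0.49,20,-0.48,-0.67,0,-0.49,20,-0.45,-0.7,0,-0.49]

```text
time: 11.08
eef_pos: [0.5031, -0.061, 0.2167]
tcp_rot: [0.3, 0.954, 0.0, -0.002]
contact_force: [-0.3, -0.2, -1.0]
opening: 0.312
finger_force: 78.8
```

Emit:
arm_command:
  steps: [20,-0.4,-0.7,0,-0.49,20,-0.38,-0.73,0,-0.49,20,-0.34,-0.75,0,-0.49,20,-0.3,-0.77,0,-0.49,20,-0.26,-0.78,0,-0.49,20,-0.23,-0.8,0,-0.49,20,-0.2,-0.8,0,-0.49,20,-0.14,-0.8,0,-0.49]

```text
time: 11.75
eef_pos: [0.4888, -0.2244, 0.2165]
tcp_rot: [0.108, 0.994, 0.001, -0.002]
contact_force: [-0.4, -0.2, -0.9]
opening: 0.31
finger_force: 78.8
```

Emit:
arm_command:
  steps: [20,-0.1,-0.8,0,-0.49,20,-0.06,-0.7,0,-0.4,20,-0.03,-0.4,0,-0.2,20,0,0,0,0,20,0,0,0,0,20,0,0,0,0]

```text
time: 12.25
eef_pos: [0.4856, -0.2706, 0.2175]
tcp_rot: [0.056, 0.998, 0.001, -0.001]
contact_force: [-1.1, -0.6, -0.5]
opening: 0.312
finger_force: 78.8
```

```bash
python3 - <<'E'
from h import *
a,md=load('s4'); g=np.array([.5637,.3662,.159]); d=np.array([np.cos(1.495),np.sin(1.495),0])
for dz in(0,-.01,-.02,-.03): print(dz,proj(md,[g-.181*d+[0,0,dz]]))
im,m=shot('wrist','w5'); p,y,s=pose(); print(p,y,s['opening'],s['time'],s['wrist_torque'])
print(proj(m,[(.621,-.254,.057),(.512,-.247,.057)]))
E
```

```text
0 [[275.7269 289.3188]]
-0.01 [[276.0256 293.1593]]
-0.02 [[276.3203 296.9491]]
-0.03 [[276.6112 300.6892]]
[ 0.4858 -0.2705  0.2179] 3.0311355998133904 0.31136575723367776 12.3 [0.0031 0.0738 0.0152]
[[354.6052 366.8639]
 [351.9353 247.4871]]
```

View pics/w5.png

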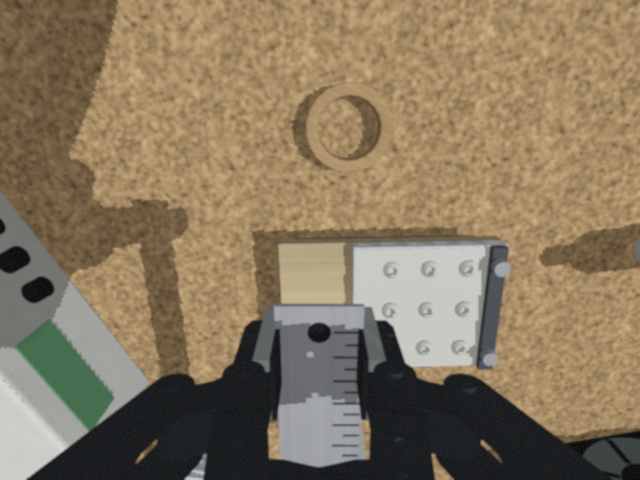

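The rule is level: predicted tail row 289.3, seen at 289. In the wrist view the stack's near top corner is at (353,247), its near top edge runs to (486,244), the ledge's outer near corner is at (280,243), and the tape is clear at (347,127).

```bash
python3 - <<'E'
from h import *
im,m=load('w5')
g=cv2.cvtColor(im,cv2.COLOR_BGR2GRAY).astype(int); h=im.astype(int)
for r in (250,258,266,274,282,290,298): 
    row=h[r,335:375]; sat=row.max(1)-row.min(1); print(r,''.join('%4d'%v for v in sat[5:30]))
for c in (375,400,425,450,470): print(c,g[236:256,c])
A=onz(m,[(353,247),(486,244)],.057); d=A[1]-A[0]; print(A,'jig x yaw',np.arctan2(d[1],d[0]))
print('ledge',onz(m,[(280,243),(280.5,303)],.045))
E
```

```text
250   48  49  46  44  37  37  36  35  36  37  35  31  10   3   6   6   3   2   4   4   3   5   3   4   3
258   49  49  50  46  42  37  37  36  35  36  37  32  12   2   5   4   3   5   6   6   6   5   6   6   5
266   49  49  48  50  48  43  37  37  37  37  36  32  14   3   7   5   2   5   6   5   5   6   4   6   5
274   50  50  50  49  47  42  39  38  38  39  38  33  12   3   5   4   2   5   5   5   5   5   6   5   6
282   48  50  49  45  38  38  38  36  38  39  36  29   6   5   6   3   3   5   5   6   5   5   5   5   6
290   49  49  50  50  45  42  38  39  39  39  37  29   8   5   7   4   1   5   6   6   6   6   6   6   6
298   49  51  51  49  50  47  40  39  38  37  39  31   7   5   5   2   3   5   5   6   5   5   7   6   6
375 [ 90  80  85  93  94  96 106 118 120 119 140 172 189 193 198 201 202 201
 200 201]
400 [ 79  85  91  94  93  99 111 118 118 129 157 185 197 200 201 202 201 201
 200 201]
425 [ 81  87  95  93  97 105 114 120 124 146 175 189 195 198 200 201 201 202
 202 200]
450 [ 79  90  98  96 103 113 119 120 127 157 186 196 195 199 202 202 202 202
 201 201]
470 [102  98  97  97 109 119 132 138 146 169 193 202 203 201 201 202 201 202
 202 202]
[[ 0.5117 -0.2461  0.057 ]
 [ 0.5208 -0.1436  0.057 ]] jig x yaw 1.482506688643437
ledge [[ 0.5061 -0.3035  0.045 ]
 [ 0.5592 -0.3106  0.045 ]]
```

```bash
python3 - <<'E'
from h import *
im,m=load('w5'); p,y=np.array([.4858,-.2705,.2179]),3.0311
for z in(.057,.045):
    A=onz(m,[(351.8,248),(351.4,300)],z); d=A[0]-A[1]; print(A,np.arctan2(d[1],d[0]))
A=onz(m,[(375,245.8),(470,244.3)],.057); d=A[1]-A[0]; print('x yaw',np.arctan2(d[1],d[0]),'rule yaw',np.arctan2(d[1],d[0])+np.pi/2, ray(m,[0,0])[0])
# rule in hand: end corners and side edges
R=onz(m,[(273,305),(365,305),(281,460),(364,460)],p[2]+.0205); print(R,[np.linalg.norm(R[0]-R[1]),np.linalg.norm(R[2]-R[3])]); d=R[:2].mean(0)-R[2:].mean(0); print(np.arctan2(d[1],d[0]))
E
```

```text
[[ 0.5124 -0.2471  0.057 ]
 [ 0.557  -0.2513  0.057 ]] 3.0490672069903892
[[ 0.5168 -0.2466  0.045 ]
 [ 0.5632 -0.2509  0.045 ]] 3.0490672069903906
x yaw 1.47531838123768 rule yaw 3.046114708032577 [ 0.4021 -0.2615  0.3591]
[[ 0.4629 -0.2829  0.2384]
 [ 0.4663 -0.2532  0.2384]
 [ 0.5276 -0.2895  0.2384]
 [ 0.5312 -0.2584  0.2384]] [np.float64(0.02992718169741855), np.float64(0.031230440572928685)]
3.0508629416507844
```

Emit:
arm_command:
  steps: [20,0.06,0.08,0.5,-0.09,20,0.06,0.07,0.8,-0.08,20,0,0,0.9,0,20,0,0,0.9,0,20,0,0,0.9,0,20,0,0,0.9,0,20,0,0,0.6,0,20,0,0,0.4,0]

```text
time: 12.97
eef_pos: [0.482, -0.2654, 0.0681]
tcp_rot: [0.046, 0.999, 0.001, -0.002]
contact_force: [-0.3, 0.5, -0.9]
opening: 0.314
finger_force: 78.8
```

Emit:
arm_command:
  steps: [20,0,0,0.3,0,20,0,0,0.3,0,20,0,0,0.2,0,20,0,0,0,0,20,0,0,0,0,20,0,0,0,0]

```text
time: 13.47
eef_pos: [0.4841, -0.268, 0.0522]
tcp_rot: [0.047, 0.999, -0.001, 0.001]
contact_force: [0.5, 0.1, -0.8]
opening: 0.312
finger_force: 78.8
```

```bash
python3 - <<'E'
from h import *
im,m=shot('wrist','w6'); a,ms=shot('scene','c6'); p,y,s=pose(); print(p,y,s['contact_force'],s['wrist_torque'],s['time'])
f=lambda x:cv2.resize(x[:,:,::-1],(400,400))
cv2.imwrite('pics/v6.png',np.hstack([f(im),cv2.resize(a[140:220,210:290,::-1],(400,400),interpolation=cv2.INTER_CUBIC)]))
E
```

```text
[ 0.484  -0.268   0.0522] 3.0477992276182113 [-0.1937  0.194  -1.5532] [-0.0125  0.0679  0.0277] 13.5667
```

View pics/v6.png

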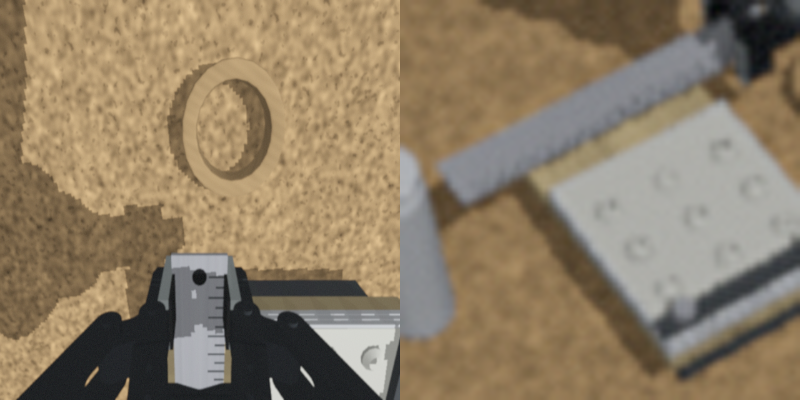

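The scene crop shows the rule above the ledge, parallel to the stack side and clear of it and of the can. The tape is clear too. Now lowering slowly.

Emit:
arm_command:
  steps: [20,0,0,0.3,0,20,0,0,0.3,0,20,0,0,0.2,0,20,0,0,0.1,0,20,0,0,0,0,20,0,0,0,0]

```text
time: 14.07
eef_pos: [0.4834, -0.2675, 0.0285]
tcp_rot: [0.047, 0.999, 0.0, -0.0]
contact_force: [0.7, 0.5, -0.4]
opening: 0.312
finger_force: 78.8
```

Emit:
arm_command:
  steps: [20,0,0,0.04,0,20,0,0,0,0,20,0,0,0,0]

```text
time: 14.32
eef_pos: [0.4837, -0.2677, 0.028]
tcp_rot: [0.047, 0.999, -0.0, 0.0]
contact_force: [-0.2, -0.6, -0.1]
opening: 0.307
finger_force: 78.8
```

Emit:
arm_command:
  steps: [20,0,0,0.04,0,20,0,0,0,0,20,0,0,0,0]

```text
time: 14.57
eef_pos: [0.4838, -0.2678, 0.0274]
tcp_rot: [0.047, 0.999, -0.0, 0.0]
contact_force: [0.4, 0.8, 2.9]
opening: 0.314
finger_force: 79.0
```

Emit:
arm_command:
  steps: [20,0,0,0.02,0,20,0,0,0,0,20,0,0,0,0]

```text
time: 14.82
eef_pos: [0.4839, -0.2678, 0.0269]
tcp_rot: [0.047, 0.999, -0.0, 0.0]
contact_force: [-1.3, 2.0, 4.5]
opening: 0.312
finger_force: 79.1
```

Emit:
arm_command:
  steps: [20,0,0.1,-0.02,0,20,0,0.1,0,0,20,0,0.08,0,0,20,0,0,0,0,20,0,0,0,0]

```text
time: 15.23
eef_pos: [0.4846, -0.2604, 0.0271]
tcp_rot: [0.047, 0.999, -0.0, 0.0]
contact_force: [0.0, 0.3, 4.4]
opening: 0.308
finger_force: 79.1
```

Emit:
arm_command:
  steps: [20,0,0.04,0,0,20,0,0,0,0,20,0,0,0,0]

```text
time: 15.48
eef_pos: [0.4846, -0.2597, 0.027]
tcp_rot: [0.047, 0.999, -0.0, 0.0]
contact_force: [0.6, -1.3, 5.8]
opening: 0.311
finger_force: 79.1
```

Emit:
arm_command:
  steps: [20,0,0.04,0,0,20,0,0,0,0,20,0,0,0,0]

```text
time: 15.73
eef_pos: [0.4845, -0.2587, 0.027]
tcp_rot: [0.047, 0.999, -0.0, 0.0]
contact_force: [0.5, -1.8, 3.8]
opening: 0.312
finger_force: 79.1
```

Emit:
arm_command:
  steps: [20,0,0.04,0,0,20,0,0,0,0,20,0,0,0,0]

```text
time: 15.98
eef_pos: [0.4845, -0.2581, 0.027]
tcp_rot: [0.047, 0.999, -0.0, 0.0]
contact_force: [-0.0, -3.3, 3.7]
opening: 0.312
finger_force: 79.1
```

Emit:
arm_command:
  steps: [20,0,0.04,0,0,20,0,0,0,0,20,0,0,0,0]

```text
time: 16.23
eef_pos: [0.4845, -0.2579, 0.0271]
tcp_rot: [0.047, 0.999, -0.001, 0.0]
contact_force: [-0.7, -6.1, 3.8]
opening: 0.311
finger_force: 79.1
```

```bash
python3 - <<'E'
from h import *
p,y,s=pose(); print(p,y,s['contact_force'],s['wrist_torque'])
E
```

```text
[ 0.4845 -0.2579  0.0271] 3.047611516897842 [-0.7498 -6.1262  3.7529] [-0.9528  0.2345 -0.2087]
```

Emit:
arm_command:
  steps: [31,0,0,0,0,32,0,0,0,0,34,0,0,0,0,38,0,0,0,0,44,0,0,0,0,50,0,0,0,0,50,0,0,0,0]
  squeeze: 20

```text
time: 16.82
eef_pos: [0.4837, -0.2554, 0.0258]
tcp_rot: [0.047, 0.999, 0.001, -0.001]
contact_force: [0.4, -0.8, -0.2]
opening: 0.497
finger_force: 0.0
```

Emit:
arm_command:
  steps: [50,0,0,-0.2,0,50,0,0,-0.5,0,50,0,0,-0.8,0,50,0,0,-0.9,0,50,0,0,-0.9,0,50,0,0,-0.9,0,50,0,0,-0.8,0,50,0,0,0,0]

```text
time: 17.48
eef_pos: [0.4872, -0.2584, 0.1584]
tcp_rot: [0.047, 0.999, -0.003, 0.004]
contact_force: [-0.4, -0.9, 0.1]
opening: 0.502
finger_force: 0.0
```

Emit:
arm_command:
  steps: [0,-0.8,-0.2,0,0,0,-0.8,0,0,0,0,-0.8,0,0,0,0,-0.8,0,0,0,0,-0.8,0,0,0,0,-0.2,0,0,0,0,0,0,0,0,0,0,0,0,0]

```text
time: 18.15
eef_pos: [0.5879, -0.271, 0.1512]
tcp_rot: [0.047, 0.999, 0.0, -0.001]
contact_force: [-0.2, 0.3, 1.1]
opening: 0.001
finger_force: 0.0
```

```bash
python3 - <<'E'
from h import *
im,m=shot('wrist','w7'); p,y,s=pose(); print(p,y,s['opening'],s['time'])
b,ms=shot('scene','c7'); b=b[:,:,::-1]
# sample across the rule/stack seam in world coords: offset q from seam line, at several x
n=np.array([.0935,.9956,0])
for x in(.50,.515,.53,.545,.56,.58,.60,.615):
    c0=np.array([x,-.2512-.0935*(x-.5665),.047]); q=np.arange(-.036,.009,.0015)
    px=proj(m,c0+q[:,None]*n); 
    v=[ (im[int(round(r)),int(round(c))].astype(int) if 0<=r<480 and 0<=c<640 else np.zeros(3,int)) for c,r in px]
    print(x,px[0].astype(int),' '.join('%d/%d'%(k.mean(),k.max()-k.min()) for k in v))
E
```

```text
[ 0.5876 -0.271   0.1513] 3.047842853276755 -0.0013278541026855422 18.2
0.5 [285  89] 95/51 91/51 80/44 79/41 80/40 152/7 154/7 152/8 157/8 153/9 157/7 155/9 155/7 158/7 158/8 160/8 158/8 156/7 156/8 156/7 156/8 155/8 157/7 154/6 152/4 138/38 121/63 128/63 132/64 133/65
0.515 [285 117] 146/47 147/46 147/47 138/47 108/27 151/8 150/8 151/9 155/8 153/7 154/7 154/7 153/9 156/8 155/7 156/7 154/8 150/6 144/7 142/7 102/4 99/5 92/5 94/7 99/3 184/6 190/4 189/5 188/4 189/4
0.53 [286 144] 143/45 143/47 143/46 116/41 141/2 152/8 149/7 154/7 155/8 152/7 152/6 150/7 153/8 153/8 155/6 155/6 151/9 151/7 153/7 153/7 144/6 96/6 88/5 90/4 107/4 177/6 190/2 188/6 188/6 187/6
0.545 [287 170] 151/48 153/48 144/45 114/23 148/3 147/7 146/8 153/6 153/7 150/8 149/9 152/7 152/7 153/7 153/7 151/8 149/9 132/6 122/6 124/7 104/8 83/6 86/6 87/2 102/15 173/6 190/2 186/6 186/6 186/5
0.56 [287 195] 158/49 160/48 158/49 158/31 150/8 146/7 148/6 151/9 151/9 151/8 149/9 153/7 150/6 151/8 151/7 150/8 149/6 151/8 152/5 136/7 124/7 96/7 77/6 96/21 102/27 180/6 186/4 186/6 185/4 187/7
0.58 [288 227] 136/45 130/45 97/33 147/3 148/6 147/8 150/7 152/8 150/8 149/8 150/7 149/7 151/8 151/8 151/6 149/7 150/9 150/7 148/8 136/8 137/7 107/6 88/3 87/27 104/9 174/6 188/4 187/5 186/5 187/5
0.6 [289 257] 151/47 122/43 124/9 148/8 149/8 150/6 152/8 149/8 147/6 151/7 152/8 150/7 152/6 152/6 150/6 149/9 148/8 150/8 125/8 115/8 111/8 76/4 85/16 99/35 105/17 173/6 187/2 186/5 186/6 185/6
0.615 [289 279] 151/49 112/38 150/6 150/8 150/8 152/7 153/8 151/6 149/7 153/7 152/7 151/7 153/9 149/8 150/9 131/6 117/6 117/7 114/7 121/7 96/9 86/4 102/31 102/37 105/27 179/7 187/3 186/6 186/4 185/6
```

The edge samples show the near end touching the stack and the far end about 4 mm off. I'll press lightly near the far end and draw it in.

Emit:
arm_command:
  steps: [0,-0.1,-0.24,0.5,0,0,-0.2,0,0.8,0,0,0,0,0.8,0,0,0,0,0.8,0,0,0,0,0.6,0,0,0,0,0.4,0,0,0,0,0,0,0,0,0,0,0]

```text
time: 18.92
eef_pos: [0.5952, -0.2781, 0.0539]
tcp_rot: [0.047, 0.999, 0.0, -0.0]
contact_force: [-0.3, -0.0, 0.5]
opening: 0.0
finger_force: 0.0
```

Emit:
arm_command:
  steps: [0,0,0,0.1,0,0,0,0,0.06,0,0,0,0,0,0,0,0,0,0,0]

```text
time: 19.25
eef_pos: [0.5959, -0.2783, 0.0512]
tcp_rot: [0.047, 0.999, -0.0, 0.001]
contact_force: [0.6, -0.4, -0.1]
opening: -0.001
finger_force: 0.0
```

Emit:
arm_command:
  steps: [0,0,0,0.08,0,0,0,0,0.06,0,0,0,0,0,0,0,0,0,0,0]

```text
time: 19.58
eef_pos: [0.5958, -0.2782, 0.0472]
tcp_rot: [0.047, 0.999, -0.0, 0.0]
contact_force: [-0.5, 0.3, 2.2]
opening: 0.003
finger_force: 0.6
```

Emit:
arm_command:
  steps: [0,0,0,0.06,0,0,0,0,0,0,0,0,0,0,0]

```text
time: 19.83
eef_pos: [0.5962, -0.2785, 0.0471]
tcp_rot: [0.047, 0.999, -0.0, 0.001]
contact_force: [-1.4, -0.0, 6.0]
opening: 0.0
finger_force: 3.3
```

Emit:
arm_command:
  steps: [0,0,0.06,0,0,0,0,0.07,0,0,0,0,0.07,0,0,0,0,0,0,0,0,0,0,0,0]

```text
time: 20.25
eef_pos: [0.5972, -0.2741, 0.0471]
tcp_rot: [0.047, 0.999, -0.001, 0.001]
contact_force: [-0.3, -1.7, 4.5]
opening: -0.0
finger_force: 2.8
```

Emit:
arm_command:
  steps: [0,0,0.06,0,0,0,0,0.04,0,0,0,0,0,0,0,0,0,0,0,0]

```text
time: 20.58
eef_pos: [0.5974, -0.2719, 0.0471]
tcp_rot: [0.047, 0.999, -0.001, 0.002]
contact_force: [0.1, -2.7, 5.2]
opening: -0.0
finger_force: 2.7
```

Emit:
arm_command:
  steps: [0,0,0.05,0,0,0,0,0.05,0,0,0,0,0,0,0,0,0,0,0,0]

```text
time: 20.92
eef_pos: [0.5977, -0.2694, 0.0471]
tcp_rot: [0.047, 0.999, -0.001, 0.002]
contact_force: [0.4, -2.9, 5.4]
opening: -0.001
finger_force: 2.7
```

Emit:
arm_command:
  steps: [0,0,0,-0.1,0,0,0,0,-0.4,0,0,0,0,-0.8,0,0,0,0,-0.9,0,0,0,0,-0.9,0,0,0,0,-0.9,0,0,0,0,-0.4,0,0,0,0,0,0]

```text
time: 21.58
eef_pos: [0.598, -0.2688, 0.159]
tcp_rot: [0.047, 0.999, -0.001, 0.003]
contact_force: [0.7, -0.3, 0.9]
opening: 0.0
finger_force: 0.0
```

```bash
cat > seam.py <<'E'
from h import *
import sys
im,m=shot('wrist',sys.argv[1]); p,y,s=pose(); print(p,y,s['time'],s['contact_force'])
n=np.array([.0935,.9956,0])
for x in(.50,.515,.53,.545,.56,.58,.60,.615):
    c0=np.array([x,-.2512-.0935*(x-.5665),.047]); q=np.arange(-.036,.0065,.0005)
    px=proj(m,c0+q[:,None]*n)
    v=cv2.remap(im,px[:,0].astype(np.float32)[None],px[:,1].astype(np.float32)[None],cv2.INTER_LINEAR)[0].astype(int)
    sat=v.max(1)-v.min(1); br=v.mean(1)
    inn=(q>-.012)&(q<.004)
    print(x,'outer edge %.4f'%q[np.argmax(sat<20)],'stack top edge %.4f'%q[np.argmax((q>-.005)&(br>170))],'ledge-coloured in seam',(q[inn&(sat>20)]*1000).round(1),'dark',(q[inn&(br<110)]*1000).round(1)[[0,-1]] if (inn&(br<110)).any() else None)
E
python3 seam.py w8
```

```text
[ 0.5969 -0.2682  0.1566] 3.047819656102944 21.6333 [ 0.0067 -0.6529 -0.4376]
0.5 outer edge -0.0295 stack top edge -0.0360 ledge-coloured in seam [0.5 1.  1.5 2.  2.5 3.  3.5] dark None
0.515 outer edge -0.0295 stack top edge 0.0015 ledge-coloured in seam [] dark [-5.5  0. ]
0.53 outer edge -0.0295 stack top edge 0.0015 ledge-coloured in seam [] dark [-4.5 -0.5]
0.545 outer edge -0.0295 stack top edge 0.0015 ledge-coloured in seam [] dark [-5.5  0. ]
0.56 outer edge -0.0295 stack top edge 0.0015 ledge-coloured in seam [] dark [-4.  0.]
0.58 outer edge -0.0295 stack top edge 0.0015 ledge-coloured in seam [] dark [-4.5  0. ]
0.6 outer edge -0.0295 stack top edge 0.0015 ledge-coloured in seam [] dark [-5.  0.]
0.615 outer edge -0.0295 stack top edge 0.0015 ledge-coloured in seam [] dark [-6.  0.]
```

The rule is now parallel to the stack side over the whole length, with no ledge showing in the seam. The robot is clear, so I'll hand in.

```bash
python3 -c "
from plant import ctrl
print(ctrl.sign_off())"
```

```text
the job is handed in; nothing more can be done
None
```

The straightedge is down on the jig's ledge, flush along the full length of the LED stack and let go, and I handed the job in at about 21.6 s. The wrist camera showed no gap, and I saw nothing else on the bench move, though I took no full-bench picture at the end.

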